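# Load the sample cassette into the reader under its light-shield flap

### The arm

A 6-joint arm with a two-finger parallel gripper is mounted at the origin on a cart in front of the work surface, level with it; the furniture and walls round the work are solid. World frame = base frame: x ahead of the robot, y to its left, z up, the work surface at z = 0. Lengths are in mm, angles in degrees, forces in N, time in s.
With the tool pointing down it reaches from about 425 to 925 mm from the base axis. Payload 12.5 kg.
Tool frame: the origin (TCP) lies at the very end of the fingers, on their centre line; the grasp point (between the pads) lies 19 mm behind it (env.pinch_z is the distance from the TCP to the grasp point, in mm); z points along the fingers, y is the line along which they close (so a half turn about z gives the same grasp; the last joint's range is limited). The gripper opens to 85 mm and grips with 20 to 120 N. Pads are 22 mm wide; open, the fingers measure 114 mm over their backs; the gripper's body (76 mm by 85 mm) begins 54 mm behind the grasp point. The pads swing forward as they close: fully open they stand 13 mm farther back than shut.
Start: joints at [-71.138, 28.126, 89.318, -0, 62.55, -6.05], TCP at [263.292, -566.853, 231.327] pointing down, gripper open.
Joint ranges: [-177.58, 177.58], [-47.91, 125.51], [2.72, 160], [-65.01, 245.01], [3.68, 167.84], [-153.87, 153.87]. Speed limits (degrees/s): [127.2, 127.2, 159.86, 180, 180, 180].

### API

Orientations are given as [roll, pitch, yaw] about the fixed x, y, z axes, in that order (R = Rz(yaw) Ry(pitch) Rx(roll)).
In Python, from bench import env, get_image, job gives the robot as it stands.
- The arm moves only by the tool step_arm, never from a script. Its arguments are lists of equal length, an entry for each row: "travel": the shift along the tool's x, y, z as a fraction of full scale, a list of three; "twist": the turn, a rotation vector about the tool's x, y, z as a fraction of full scale, a list of three; "gripper": the gripper's target within -1 to 1 (shut at 1, half-way at 0, fully open at -1). A call has 1 to 12 rows; each row shifts and turns the commanded pose from where the row before left it, along the tool's axes as they then stand; what a row does not reach is not made up. Full scale, the value 1, is 150 mm for a shift and pi rad for a turn. A row lasts 1/8 s, in which the tool goes at most 62.5 mm and 10.7 degrees, less where a joint would pass 70% of its speed; a pose out of reach is approached as far as the arm can. A call with a number of a shift or a turn outside -1 to 1 is refused whole. A call with a gripper value outside its range is refused whole. The fingers move at their own pace and stop on an object; the grip force is fixed at half the most. Time passes only in rows, so rows that do not move let the fingers close. It gives the time, the measured TCP pose, the force, the opening and the grip force at its end, in the units of the state.
- env.get_obs(): the state, without advancing time (a new reading comes with each control period).
- get_image(name): name is "side" or "top" or "wrist"; returns a dict with "frame" (400x640x3 uint8, blue, green, red), "fx", "fy", "cx", "cy" (pixels), "cam_to_world" (4x4, takes a point from camera to world coordinates). Camera axes: x right, y down, z forward; pixel columns grow to the right and rows downward; lengths in mm; the calibration is good to about 2 mm. A picture is of the moment at which its call begins. There is no depth.
- job.finish_job(): hands the job in; it is judged then, once.
The state is a dict: "time": time; "joint_pos": joint angles; "dq": joint speeds; "joint_efforts": joint torques, N m; "ee_pos": TCP position; "eef_rot": TCP orientation; "ft_force": force on the tool from outside, world axes, zero at the start; "wrist_torque": the same for the moment, N m; "width": opening from 0.0 (shut) to 1.0 (fully open); "finger_force": force on a finger pad.
Only numpy, scipy, OpenCV 4.12 (cv2) and the standard library are available. Lean on these libraries where they do the work, as an engineer would, in place of code of your own. Each camera call takes 0.05 s, during which the arm holds its last target. There are 200 camera calls.

### The job

The grey sample cassette lies on the reader's loading track, outside the spring-closed light-shield flap. With one fingertip press the flap's thumb paddle down and keep it down so that the flap stands open, and with the other fingertip push the cassette along the track and under the flap until it is fully home against the stop inside; then let go and move clear, so that the flap closes down onto the cassette. Grasp and lift nothing: the cassette only slides along the track, and the things standing around stay where they are.

Things in the scene. Friction and masses are not known exactly. Their poses are not given: they have to be found in the camera images.
- reader: Bench reader, fixed. Frame: x = loading direction, z up, origin on the bench under the flap's hinge axis, midway across the track. A level aluminium track, 82 mm wide, deck 20 mm above the bench, runs from x = -150 mm into a dark bay (mouth 78 mm wide, 26 mm high over the deck) in a white housing: x = 63 to 197, y = -89 to 89 mm, 115 mm high. The thumb paddle is on the right (y negative).
- track_deck (a point): Point of the track's deck under the hinge axis, midway (reader x = 0, y = 0, z = 20 mm). Straight side walls, inner faces 74 mm apart (y = -37 and 37 mm), 4 mm thick, stand 8 mm above the deck along the whole track.
- stop_face (a point): Point on the stop inside the bay, at deck height: reader x = 95, y = 0, z = 20 mm. The stop's face is square to x.
- flap_hinge (a joint): Flap hinge, rad. Axis along reader y at x = 0, 4 mm above the deck. 0 = closed on the empty track; grows as the flap rises; limit 0.47. A spring closes it (0.24 N m at 0.40, 0.18 N m at 0.22). Flap, arms and paddle are one rigid rocker: paddle down, flap up. It rests on a loaded cassette at about 0.22; the cassette passes freely above 0.25. A cassette pushed at the closed flap does not open it.
- flap_edge (a point): Middle of the light-shield flap's lower rubber edge (bead 6 mm thick; this point is its centre), 60 mm from the hinge axis. The flap is a steel plate 106 mm wide in front of the bay's mouth; closed, its edge is 3 mm above the deck and its near face at reader x = 57 mm; its top fold, 38 mm above the deck, reaches to x = 52.
- flap: The rocker: steel flap at the bay's mouth, two arms, and on the right the steel thumb paddle with black grip ribs; origin on the hinge axis, midway across the track. The paddle's flat top lies in a plane through the axis, y = -48 to -81 mm, 27 to 105 mm from the axis toward -x; flap closed, it slopes up at 0.40 rad. At joint 0.40 it is level, 4 mm above the deck: a fingertip can slide along it.
- paddle_middle (a point): Middle of the paddle's top face, 66 mm from the hinge axis and 64.5 mm to the right of the track's middle; moves with the paddle. With the flap closed it is about 50 mm above the bench.
- cassette: Closed grey sample cassette, 130 x 70 x 16 mm, about 0.16 kg, flat and loose on the track, 2 mm play to each side wall. Origin at the centre of its underside, x along its length in the loading direction, z up; the end with the round dark window leads. Home: front end on the stop, origin at reader x = 30 mm, rear end at x = -35 mm, still outside the flap.
- spatula: Bystander: steel spatula, 14 x 190 x 8 mm, lying on the bench to the left of the track. Origin under its centre.
- sample_jar: Bystander: white screw-lid jar, 59 mm wide, 68 mm high, standing to the left of the reader's housing. Origin under its centre.
- marker: Bystander: marker pen, 130 mm long, lying on the bench. Origin under its centre.
- scoop: Bystander: blue measuring scoop, 106 mm long. Origin under its centre.
- sealed_tin: Bystander: printed tin, 104 mm wide, 122 mm high. Origin under its centre.
- weigh_boat: Bystander: square white weighing boat, 87 x 87 x 14 mm. Origin under its centre.
- tape: Bystander: roll of grey tape, 106 mm wide, 48 mm high. Origin under its centre.
Things that resemble listed ones, but are neither listed nor needed, are in the scene too. There is more than one size of the cassette; the one meant has the size given above.

How it is judged (in metres and radians):
On the way, in this order (a step that is already met when the one before it is completed fails the run):
1. a fingertip presses the paddle down and the flap stands open, the cassette still outside it (value of joint flap_hinge above 0.25 rad and contact force between the fingers and flap above 0.5 N and x of cassette in the frame of reader below 0 m), for 0.1 s.
2. with the paddle held down, a finger pushes the cassette in under the flap (value of joint flap_hinge above 0.24 rad and contact force between the fingers and flap above 0.3 N and contact force between the fingers and cassette above 0.05 N and x of cassette in the frame of reader above 0.006 m), for 0.02 s.
3. the cassette is home against the stop while the flap is still held open (value of joint flap_hinge above 0.24 rad and contact force between the fingers and flap above 0.3 N and x of cassette in the frame of reader above 0.0265 m), for 0.02 s.
At the end, for the whole second after the job is handed in: The cassette lies flat and at rest on the track with its front end within 3.5 mm of the stop in the bay, straight within 0.06 rad, and the released flap has closed down onto it (joint flap_hinge between 0.18 and 0.25) (x of cassette in the frame of reader above 0.0265 m and z of cassette in the frame of reader below 0.0225 m and angle between the x axis of cassette and the x axis of reader, either way round below 0.06 rad and angle between cassette's own z axis and vertical below 0.04 rad and value of joint flap_hinge between 0.18 and 0.25 rad and linear speed of cassette below 0.005 m/s); the robot touches nothing.
It fails at once if the cassette is lifted or tipped (z of cassette in the frame of reader above 0.027 m or angle between cassette's own z axis and vertical above 0.12 rad).
It fails at once if a bystander is moved (distance of any of spatula, sample_jar, marker, scoop, sealed_tin, weigh_boat, tape from where it was at the start of the episode above 0.02 m).
It also fails if it takes over 48 s, if anything falls off the work surface, if the arm or the gripper's body presses on something with over 40 N, if the wrist force passes 120 N, or if a joint passes its speed limit or range.

## Working session

There is one attempt and no reset: what is moved stays moved. The work goes in short steps, Python scripts to look and compute and a tool call to move; the robot and the scene stay as the last step left them, time stands still between calls to the robot, and variables do not carry over. Pictures are saved under pics/ and viewed, at most 10 in all, crops included, and the job is handed in when it is done.

Besides the shell and the picture viewer there is one more tool, called after "Call:" as name(argument=value, ...) on one line, values as JSON. step_arm: Moves the arm, as the interface text tells. Shift numbers are shares of 150 mm and turn numbers shares of pi rad, none past 1 either way. Its arguments: {"type":"object","properties":{"travel":{"type":"array","items":{"type":"array","items":{"type":"number"}}},"twist":{"type":"array","items":{"type":"array","items":{"type":"number"}}},"gripper":{"type":"array","items":{"type":"number"}}},"required":["travel","twist","gripper"]}

```bash
mkdir -p pics; ls; python3 - <<'E'
from bench import env,get_image,job
import cv2,numpy as np,pickle
d={}
for n in ("side","top"):
    r=get_image(n); d[n]=r; cv2.imwrite(f"pics/{n}0.png",r["frame"])
    print(n,r["fx"],r["cx"],r["cy"],np.round(r["cam_to_world"],3).tolist())
pickle.dump(d,open("im0.pkl","wb"))
o=env.get_obs(); print(o)
E
```

```text
pics
side 381.78313466972014 317.1699491734706 200.8198265772096 [[0.887, -0.209, 0.412, -8.663], [-0.462, -0.43, 0.776, -999.189], [0.015, -0.879, -0.477, 721.313], [0.0, 0.0, 0.0, 1.0]]
top 473.2359707104389 325.3074769890245 201.9807118959223 [[-0.026, -0.998, 0.064, 456.161], [-1.0, 0.027, 0.009, 82.928], [-0.011, -0.063, -0.998, 1486.624], [0.0, 0.0, 0.0, 1.0]]
{'time': 0.1, 'joint_pos': array([-7.11390413e+01,  2.81604828e+01,  8.93458748e+01,  1.47992371e-03,
        6.25496456e+01, -6.05075372e+00]), 'dq': array([ 0.01343372, -0.05878973, -0.08863069,  0.13675262, -0.03668544,
        0.04773545]), 'joint_efforts': array([ 4.38936084e-03, -6.19445300e+01, -2.62025356e+01, -7.76892125e-05,
        2.85622387e-03,  3.59748310e-05]), 'ee_pos': array([ 263.22332148, -566.65450439,  230.79302565]), 'eef_rot': array([-1.79944447e+02, -7.20858035e-03,  2.49110261e+01]), 'ft_force': array([-0.01884509, -0.30495358,  0.24082925]), 'wrist_torque': array([ 0.02760632, -0.02550861, -0.004301  ]), 'finger_force': 0.0, 'width': 0.9994417528934372}
```

View pics/top0.png

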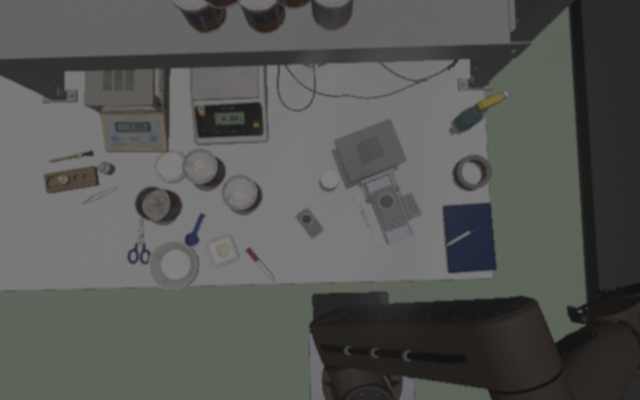

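View pics/side0.png

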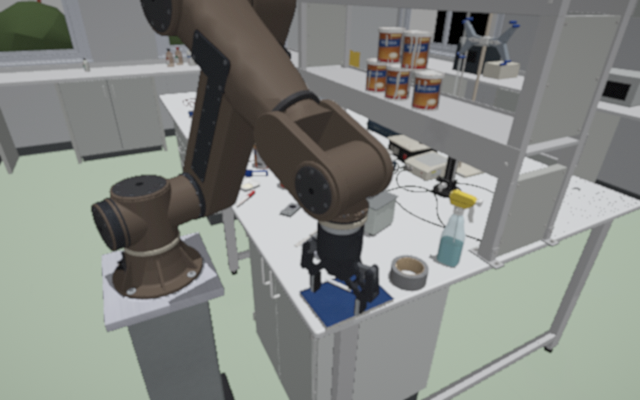

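The top view shows the reader: housing near (370,153), window at (386,202) and paddle near (412,207). The side view of it is blocked by the arm. I'll enlarge the top crop next.

```bash
python3 - <<'E'
import cv2,pickle
d=pickle.load(open("im0.pkl","rb"))
f=d["top"]["frame"][110:260,310:450]
f=cv2.convertScaleAbs(f,alpha=1.7)
cv2.imwrite("pics/topcrop.png",cv2.resize(f,None,fx=4,fy=4,interpolation=cv2.INTER_CUBIC))
E
```

```text
(no output)
```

View pics/topcrop.png

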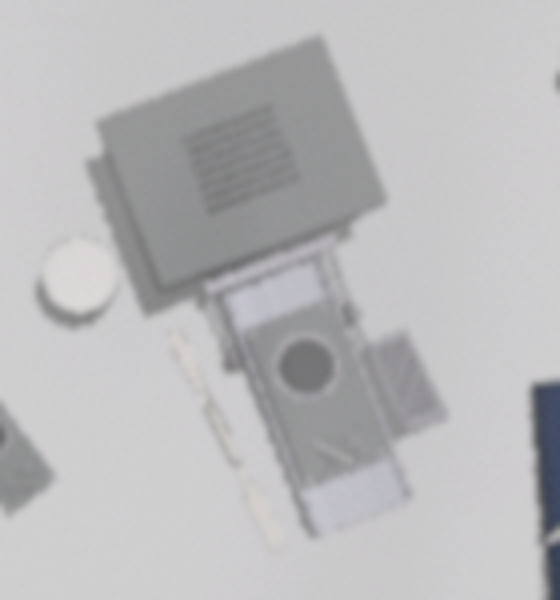

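The enlarged crop shows the housing top with corners (97,122), (322,37), (387,200), (162,285). The track end is at (312,535)-(410,495), the cassette rear at (305,487)-(398,455) and the paddle's outer edge at (398,440)-(447,415). The spatula lies left of the track.

```bash
cat > h.py <<'E'
import numpy as np
def cast(im,uv,z):
    uv=np.atleast_2d(uv).astype(float); T=im["cam_to_world"]
    d=np.c_[(uv[:,0]-im["cx"])/im["fx"],(uv[:,1]-im["cy"])/im["fy"],np.ones(len(uv))]@T[:3,:3].T
    return T[:3,3]+d*((z-T[2,3])/d[:,2])[:,None]
E
python3 - <<'E'
import pickle,numpy as np,cv2
from h import cast
d=pickle.load(open("im0.pkl","rb"));im=d["top"]
c=lambda p:np.array(p)/4+[310-.375,110-.375]
H=cast(im,c([(97,122),(322,37),(387,200),(162,285)]),115)[:,:2]
print("housing",H.round(1).tolist(),[np.linalg.norm(H[i]-H[(i+1)%4]).round(1) for i in range(4)])
# order: back-left, back-right, front-right, front-left
rd=np.array([(197,89),(197,-89),(63,-89),(63,89)],float)
# add track end corners at z=28
E=cast(im,c([(312,535),(410,495)]),28)[:,:2]
P=np.r_[H,E]; Q=np.r_[rd,[(-150,41),(-150,-41)]]
pc,qc=P.mean(0),Q.mean(0)
U,S,V=np.linalg.svd((Q-qc).T@(P-pc)); R=V.T@np.diag([1,np.linalg.det(V.T@U.T)])@U.T
t=pc-R@qc; print("yaw",np.degrees(np.arctan2(R[1,0],R[0,0])),"origin",t,"resid",(P-Q@R.T-t).round(1).tolist())
w=lambda p,z:((cast(im,c(p),z)[:,:2]-t)@R).round(1).tolist()
print("cassette RL RR FR FL",w([(305,487),(398,455),(330,300),(245,332)],36), "window",w([(307,366)],36))
print("paddle near50ish",w([(398,440),(447,415)],65),w([(365,345),(405,328)],35))
print("spatula",w([(175,330),(275,545)],8))
np.savez("rd.npz",R=R,t=t)
E
```

```text
housing [[724.4, 66.2], [782.7, -100.4], [661.0, -143.5], [603.2, 22.1]] [np.float64(176.5), np.float64(129.1), np.float64(175.5), np.float64(128.9)]
yaw 19.181566620988903 origin [571.00279879 -81.02004712] resid [[-3.4, -1.6], [-3.6, -0.1], [1.3, 0.8], [2.0, -1.6], [1.1, 0.6], [2.8, 1.9]]
cassette RL RR FR FL [[-112.3, 33.8], [-114.6, -41.4], [14.7, -35.8], [14.7, 34.1]] window [[-26.5, -1.0]]
paddle near50ish [[-103.0, -40.8], [-98.5, -81.9]] [[-27.1, -48.5], [-25.8, -82.0]]
spatula [[36.9, 81.7], [-147.2, 68.8]]
```

```bash
cat >> h.py <<'E'
from scipy.spatial.transform import Rotation as Ro
K=np.load("rd.npz"); YAW=np.degrees(np.arctan2(K["R"][1,0],K["R"][0,0]))
def cur(o):
    p=o["ee_pos"]; q=K["R"].T@(p[:2]-K["t"]); return np.r_[q,p[2],o["eef_rot"][2]-YAW]
def plan(o,x,y,z,psi):
    "travel units (tool axes now) then turn about tool z, to reach reader pose"
    g=np.r_[K["R"]@[x,y]+K["t"],z]; R=Ro.from_euler("xyz",o["eef_rot"],degrees=True)
    w=(R.inv()*Ro.from_euler("xyz",[180,0,psi+YAW],degrees=True)).as_rotvec()/np.pi
    print("now",cur(o).round(1),"goal world",g.round(1),"travel",(R.inv().apply(g-o["ee_pos"])/150).round(4),"twist",w.round(4))
E
python3 - <<'E'
from bench import env
from h import *
o=env.get_obs(); plan(o,-112,-33.7,230,30.4); print(o["width"])
E
```

```text
now [-450.3 -357.5  230.8    5.7] goal world [ 476.3 -149.6  230. ] travel [ 2.4593 -1.9231  0.0075] twist [-3.000e-04 -1.000e-04 -1.371e-01]
0.9994417528934372
```

Call:
step_arm(travel=[[0.205,-0.16,0],[0.205,-0.16,0],[0.205,-0.16,0],[0.205,-0.16,0],[0.205,-0.16,0],[0.205,-0.16,0],[0.205,-0.16,0],[0.205,-0.16,0],[0.205,-0.16,0],[0.205,-0.16,0],[0.205,-0.16,0],[0.205,-0.16,0]], twist=[[0,0,0],[0,0,0],[0,0,0],[0,0,0],[0,0,0],[0,0,0],[0,0,0],[0,0,0],[0,0,0],[0,0,0],[0,0,0],[0,0,0]], gripper=[-0.42,-0.42,-0.42,-0.42,-0.42,-0.42,-0.42,-0.42,-0.42,-0.42,-0.42,-0.42])

```text
time: 1.6
ee_pos: [477.0, -149.0, 231.2]
eef_rot: [-180.0, 0.0, 24.9]
ft_force: [-0.8, -1.0, -0.5]
width: 0.71
finger_force: 0.0
```

Call:
step_arm(travel=[[0,0,0.1],[0,0,0.15],[0,0,0.15],[0,0,0]], twist=[[0,0,-0.0457],[0,0,-0.0457],[0,0,-0.0457],[0,0,0]], gripper=[-0.42,-0.42,-0.42,-0.42])

```text
time: 2.1
ee_pos: [476.0, -149.9, 170.1]
eef_rot: [-179.8, 0.1, 49.5]
ft_force: [0.0, -0.6, 0.7]
width: 0.71
finger_force: 0.0
```

```bash
python3 - <<'E'
from bench import env,get_image
from h import *
import cv2,pickle
o=env.get_obs(); plan(o,-112,-33.7,130,30.4); print(o["time"],o["width"],o["ft_force"],o["eef_rot"])
d={n:get_image(n) for n in("side","top","wrist")}; pickle.dump(d,open("im1.pkl","wb"))
a=cv2.convertScaleAbs(d["wrist"]["frame"],alpha=1.5)
cv2.imwrite("pics/w1.png",a)
b=d["side"]["frame"][130:280,280:480]; cv2.imwrite("pics/s1.png",cv2.resize(b,None,fx=4,fy=4,interpolation=cv2.INTER_CUBIC))
E
```

```text
now [-112.4  -33.8  170.1   30.4] goal world [ 476.3 -149.6  130. ] travel [0.0028 0.0011 0.2675] twist [-0.0009  0.0003 -0.0002]
2.1 0.7100289367864175 [ 0.02345736 -0.57591766  0.74612897] [-1.79829159e+02  5.18511642e-02  4.95366568e+01]
```

View pics/w1.png

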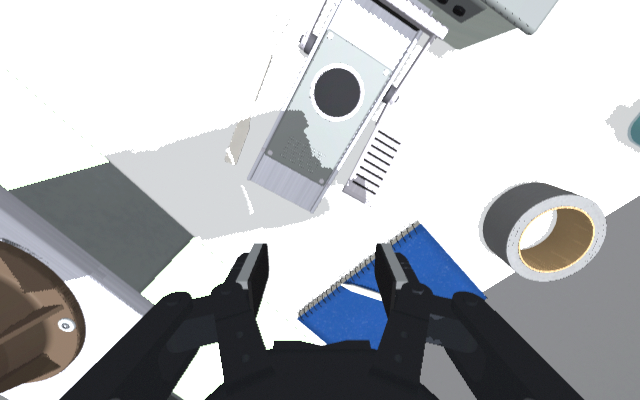

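View pics/s1.png

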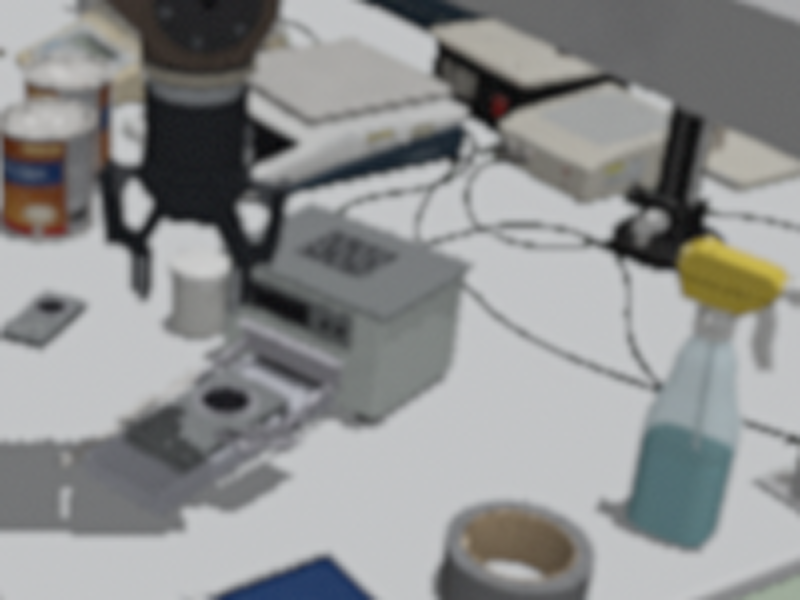

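The wrist view shows the cassette's rear corners near (265,153) and (323,185). The track end is at (248,180)-(313,213), and the paddle with its ribs runs from (350,188) to (400,140). The fingertips are at (266,245) and (378,245). The side view shows the flap closed with the arm clear above it.

```bash
python3 - <<'E'
from h import *
import pickle
im=pickle.load(open("im1.pkl","rb"))["wrist"]
T=im["cam_to_world"]; print(im["fx"],im["cx"],im["cy"],T.round(3).tolist())
r=lambda p,z:((cast(im,p,z)[:,:2]-K["t"])@K["R"]).round(1).tolist()
print("cass rear z36",r([(265,153),(323,185)],36),"front L",r([(331,31)],36),"win",r([(337,92)],36))
print("track end z28",r([(248,180),(313,213)],28), "z20",r([(248,180),(313,213)],20))
print("paddle end z64",r([(345,190),(368,202)],64),"ribs end z60",r([(353,182),(375,193)],60), "rib far z40",r([(378,131),(400,142)],40))
# fingertip depth
dep=im["fx"]*60.35/(378-266); 
for u in(266,378):
    pc=np.array([(u-im["cx"])/im["fx"]*dep,(245-im["cy"])/im["fy"]*dep,dep]); w=T[:3,:3]@pc+T[:3,3]; print("tip",w.round(1),(K["R"].T@(w[:2]-K["t"])).round(1))
E
```

```text
275.8726333385576 321.40171399402425 196.09872600920397 [[0.759, -0.617, -0.209, 530.762], [-0.651, -0.718, -0.246, -88.351], [0.001, 0.323, -0.946, 314.727], [0.0, 0.0, 0.0, 1.0]]
cass rear z36 [[-111.3, 30.8], [-111.0, -37.1]] front L [[15.5, 28.6]] win [[-25.1, -2.2]]
track end z28 [[-148.7, 34.3], [-146.9, -45.1]] z20 [[-151.7, 35.1], [-149.8, -46.5]]
paddle end z64 [[-97.6, -53.3], [-96.8, -79.0]] ribs end z60 [[-87.8, -56.7], [-86.5, -81.1]] rib far z40 [[-35.7, -55.1], [-33.6, -79.8]]
tip [ 460.7 -124.4  182.5] [-118.4   -4.7]
tip [ 506.5 -163.7  182.6] [-88.1 -56.9]
```

Call:
step_arm(travel=[[0.004,0.016,0.13],[0,0,0.13],[0,0,0.13],[0,0,0.13],[0,0,0.1],[0,0,0],[0,0,0]], twist=[[-0.0009,0,0],[0,0,0],[0,0,0],[0,0,0],[0,0,0],[0,0,0],[0,0,0]], gripper=[-0.42,-0.42,-0.42,-0.42,-0.42,-0.42,-0.42])

```text
time: 3.12
ee_pos: [479.4, -151.6, 79.0]
eef_rot: [179.8, -0.0, 49.6]
ft_force: [-0.2, -0.2, -0.0]
width: 0.714
finger_force: 0.0
```

Call:
step_arm(travel=[[0,0,0.03],[0,0,0.03],[0,0,0]], twist=[[0,0,0],[0,0,0],[0,0,0]], gripper=[-0.42,-0.42,-0.42])

```text
time: 3.5
ee_pos: [478.9, -151.4, 69.0]
eef_rot: [179.9, 0.0, 49.6]
ft_force: [-0.3, -0.1, -0.9]
width: 0.709
finger_force: 0.0
```

Call:
step_arm(travel=[[0,0,0.03],[0,0,0.03],[0,0,0]], twist=[[0,0,0],[0,0,0],[0,0,0]], gripper=[-0.42,-0.42,-0.42])

```text
time: 3.88
ee_pos: [479.0, -151.5, 60.0]
eef_rot: [179.9, 0.0, 49.6]
ft_force: [0.4, -0.7, 0.6]
width: 0.713
finger_force: 0.0
```

```bash
python3 - <<'E'
from bench import env
from h import *
o=env.get_obs(); plan(o,-112,-36,40,30.4); print(o["time"],o["ft_force"],o["wrist_torque"])
E
```

```text
now [-110.   -36.3   60.    30.4] goal world [ 477.  -151.8   40. ] travel [-0.0101 -0.0089  0.133 ] twist [0.0008 0.0001 0.    ]
3.875 [ 0.41299767 -0.72787759  0.58836854] [0.05366302 0.00458017 0.07807275]
```

Call:
step_arm(travel=[[-0.015,-0.012,0],[0,0,0.02],[0,0,0.02],[0,0,0]], twist=[[0,0,0],[0,0,0],[0,0,0],[0,0,0]], gripper=[-0.42,-0.42,-0.42,-0.42])

```text
time: 4.38
ee_pos: [476.2, -152.1, 54.1]
eef_rot: [179.9, 0.0, 49.6]
ft_force: [-0.4, -0.5, 1.2]
width: 0.709
finger_force: 0.9
```

Call:
step_arm(travel=[[0,0,0.02],[0,0,0.02],[0,0,0]], twist=[[0,0,0],[0,0,0],[0,0,0]], gripper=[-0.42,-0.42,-0.42])

```text
time: 4.75
ee_pos: [476.2, -152.1, 48.0]
eef_rot: [179.8, 0.0, 49.6]
ft_force: [-0.9, -0.4, 1.5]
width: 0.713
finger_force: 0.9
```

Call:
step_arm(travel=[[0,0,0.02],[0,0,0.02],[0,0,0]], twist=[[0,0,0],[0,0,0],[0,0,0]], gripper=[-0.42,-0.42,-0.42])

```text
time: 5.12
ee_pos: [476.3, -152.1, 42.1]
eef_rot: [179.8, 0.0, 49.6]
ft_force: [-0.7, -0.3, 2.8]
width: 0.713
finger_force: 0.9
```

```bash
python3 - <<'E'
from bench import env,get_image
from h import *
import cv2
o=env.get_obs(); plan(o,-112,-36,14,30.4); print(o["time"],o["ft_force"],o["wrist_torque"])
a=cv2.convertScaleAbs(get_image("wrist")["frame"][60:360,120:520],alpha=1.1)
b=get_image("side")["frame"][180:280,280:380]
cv2.imwrite("pics/w2.png",np.vstack([cv2.resize(a,(400,300)),cv2.resize(b,(400,300),interpolation=cv2.INTER_CUBIC)]))
E
```

```text
now [-112.8  -36.    42.1   30.4] goal world [ 477.  -151.8   14. ] travel [0.0047 0.0024 0.187 ] twist [0.0009 0.     0.0001]
5.125 [-0.70821004 -0.31147914  2.78206402] [-0.0852881   0.11735125  0.00824163]
```

View pics/w2.png

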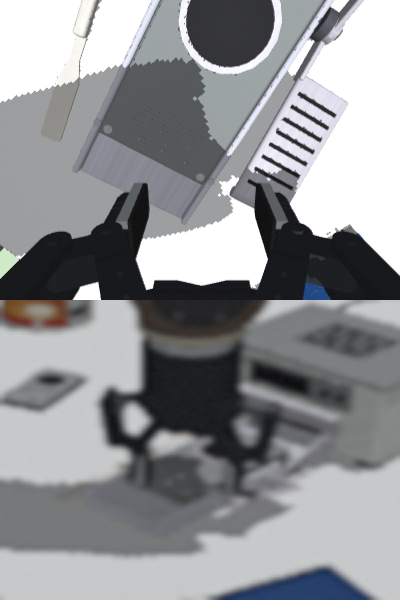

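The wrist view shows the right finger on the end of the paddle at (262,190). The left finger at (135,190) is over the bare deck behind the cassette's rear edge.

Call:
step_arm(travel=[[0,0,0.02],[0,0,0.02],[0,0,0.02],[0,0,0.02],[0,0,0.02],[0,0,0]], twist=[[0.0009,0,0],[0,0,0],[0,0,0],[0,0,0],[0,0,0],[0,0,0]], gripper=[-0.42,-0.42,-0.42,-0.42,-0.42,-0.42])

```text
time: 5.98
ee_pos: [476.3, -152.1, 27.1]
eef_rot: [-180.0, 0.0, 49.6]
ft_force: [-0.4, -0.2, 1.6]
width: 0.709
finger_force: 1.1
```

Call:
step_arm(travel=[[0,0,0.02],[0,0,0.02],[0,0,0]], twist=[[0,0,0],[0,0,0],[0,0,0]], gripper=[-0.42,-0.42,-0.42])

```text
time: 6.35
ee_pos: [476.3, -152.1, 21.1]
eef_rot: [-180.0, 0.0, 49.6]
ft_force: [-1.9, 0.1, 2.4]
width: 0.707
finger_force: 1.1
```

Call:
step_arm(travel=[[0,0,0.02],[0,0,0],[0,0,0]], twist=[[0,0,0],[0,0,0],[0,0,0]], gripper=[-0.42,-0.42,-0.42])

```text
time: 6.72
ee_pos: [476.3, -152.1, 18.3]
eef_rot: [180.0, 0.0, 49.6]
ft_force: [-1.1, -0.9, 3.1]
width: 0.707
finger_force: 1.2
```

```bash
python3 - <<'E'
from bench import env,get_image
from h import *
import cv2
o=env.get_obs(); plan(o,-112,-36,14,30.4); print(o["time"],o["ft_force"],o["wrist_torque"])
a=get_image("wrist")["frame"]; cv2.imwrite("pics/w3.png",a)
E
```

```text
now [-112.8  -36.    18.3   30.4] goal world [ 477.  -151.8   14. ] travel [0.0045 0.0024 0.0288] twist [0.0001 0.     0.0001]
6.725 [-1.1462695  -0.87044421  3.08959328] [-0.10180372  0.06120676 -0.05266528]
```

View pics/w3.png

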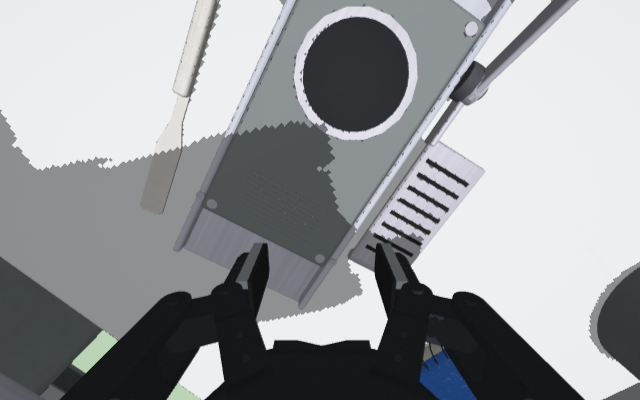

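The cassette's rear edge runs (200,203)-(330,267), with the left fingertip just behind it at (262,243). The right fingertip stands on the paddle at (395,250) with the paddle down. I'll push while turning, in two halves.

Call:
step_arm(travel=[[0,0,0.01],[0.0173,0.0072,0],[0.0173,0.0072,0],[0.0173,0.0072,0],[0.0177,0.0061,0],[0.0177,0.0061,0],[0.0177,0.0061,0]], twist=[[0,0,0],[0,0,0.007],[0,0,0.007],[0,0,0.007],[0,0,0.007],[0,0,0.007],[0,0,0.007]], gripper=[-0.42,-0.42,-0.42,-0.42,-0.42,-0.42,-0.42])

```text
time: 7.65
ee_pos: [491.6, -144.7, 16.8]
eef_rot: [180.0, 0.0, 41.9]
ft_force: [-2.9, -2.4, 3.2]
width: 0.711
finger_force: 2.2
```

Call:
step_arm(travel=[[0.0181,0.0049,0],[0.0181,0.0049,0],[0.0181,0.0049,0],[0.0184,0.0037,0],[0.0184,0.0037,0],[0.0184,0.0037,0]], twist=[[0,0,0.007],[0,0,0.007],[0,0,0.007],[0,0,0.007],[0,0,0.007],[0,0,0.007]], gripper=[-0.42,-0.42,-0.42,-0.42,-0.42,-0.42])

```text
time: 8.4
ee_pos: [506.8, -137.4, 16.8]
eef_rot: [180.0, 0.0, 34.4]
ft_force: [-3.6, -3.1, 2.8]
width: 0.708
finger_force: 2.8
```

```bash
python3 - <<'E'
from bench import env,get_image
from h import *
import cv2
o=env.get_obs(); plan(o,-46,-28.5,17,0); print(o["time"],o["ft_force"],o["wrist_torque"])
a=get_image("wrist")["frame"]; cv2.imwrite("pics/w4.png",a)
E
```

```text
now [-79.1 -32.2  16.8  15.2] goal world [ 536.9 -123.1   17. ] travel [ 0.2195  0.0343 -0.0012] twist [0.     0.     0.0845]
8.4 [-3.63491715 -3.11211309  2.78127386] [-0.51792124  0.6006979  -0.04804424]
```

View pics/w4.png

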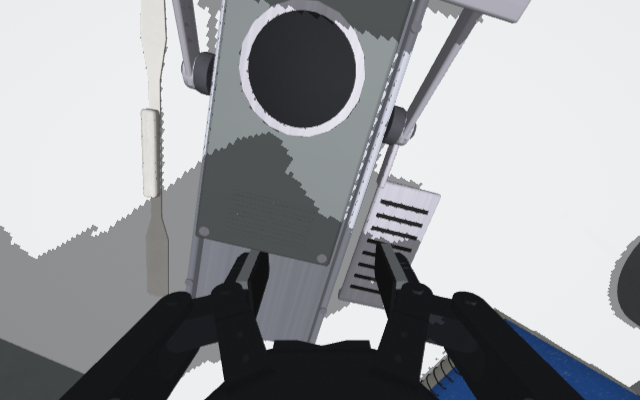

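The cassette's rear edge (197,237)-(330,264) is being pushed by the left finger at (262,250). The right finger holds the paddle down at (385,265). All straight, so I continue.

Call:
step_arm(travel=[[0.0186,0.0025,0],[0.0186,0.0025,0],[0.0186,0.0025,0],[0.0187,0.0012,0],[0.0187,0.0012,0],[0.0187,0.0012,0]], twist=[[0,0,0.007],[0,0,0.007],[0,0,0.007],[0,0,0.007],[0,0,0.007],[0,0,0.007]], gripper=[-0.42,-0.42,-0.42,-0.42,-0.42,-0.42])

```text
time: 9.2
ee_pos: [522.0, -130.1, 16.8]
eef_rot: [-180.0, 0.0, 26.8]
ft_force: [-5.1, -2.8, 4.6]
width: 0.706
finger_force: 3.2
```

Call:
step_arm(travel=[[0.0187,0,0],[0.0187,0,0],[0.0187,0,0]], twist=[[0,0,0.007],[0,0,0.007],[0,0,0.007]], gripper=[-0.42,-0.42,-0.42])

```text
time: 9.57
ee_pos: [529.6, -126.5, 16.8]
eef_rot: [-180.0, 0.0, 23.0]
ft_force: [-5.2, -2.7, 3.7]
width: 0.709
finger_force: 3.5
```

```bash
python3 - <<'E'
from bench import env
from h import *
o=env.get_obs(); plan(o,-46,-28.5,17,0); print(o["time"],o["ft_force"],K["R"].T@o["ft_force"][:2])
E
```

```text
now [-54.1 -29.3  16.8   3.9] goal world [ 536.9 -123.1   17. ] travel [ 0.0541 -0.0018 -0.001 ] twist [0.     0.0001 0.0215]
9.575 [-5.19192249 -2.69840808  3.66519544] [-5.79027451 -0.8427256 ]
```

Call:
step_arm(travel=[[0.0187,-0.001,0],[0.0133,0,0],[0,0,0]], twist=[[0,0,0.007],[0,0,0.007],[0,0,0]], gripper=[-0.42,-0.42,-0.42])

```text
time: 9.95
ee_pos: [534.0, -124.4, 16.9]
eef_rot: [180.0, -0.0, 20.5]
ft_force: [-3.5, -1.4, 6.1]
width: 0.711
finger_force: 2.9
```

Call:
step_arm(travel=[[0.01,0,0],[0.01,0,0],[0,0,0]], twist=[[0,0,0],[0,0,0],[0,0,0]], gripper=[-0.42,-0.42,-0.42])

```text
time: 10.32
ee_pos: [536.7, -123.4, 16.9]
eef_rot: [-180.0, 0.0, 20.6]
ft_force: [-3.9, -2.1, 5.4]
width: 0.713
finger_force: 3.4
```

Call:
step_arm(travel=[[0.006,0,0],[0.004,0,0],[0,0,0]], twist=[[0,0,0],[0,0,0],[0,0,0]], gripper=[-0.42,-0.42,-0.42])

```text
time: 10.7
ee_pos: [537.6, -123.0, 16.9]
eef_rot: [-180.0, 0.1, 20.6]
ft_force: [-7.2, -3.5, 7.4]
width: 0.709
finger_force: 5.8
```

```bash
python3 - <<'E'
from bench import env
from h import *
o=env.get_obs(); plan(o,-46,-28.5,17,0); print(o["time"],o["ft_force"],K["R"].T@o["ft_force"][:2])
E
```

```text
now [-45.4 -28.7  16.9   1.4] goal world [ 536.9 -123.1   17. ] travel [-0.004  -0.0014 -0.0007] twist [-0.0001  0.0004  0.0078]
10.7 [-7.18664799 -3.50085545  7.41081946] [-7.93791145 -0.9452302 ]
```

Call:
step_arm(travel=[[0.006,0,0],[0.004,0,0],[0,0,0]], twist=[[0,0,0],[0,0,0],[0,0,0]], gripper=[-0.42,-0.42,-0.42])

```text
time: 11.08
ee_pos: [537.6, -122.9, 16.8]
eef_rot: [-179.9, 0.2, 20.6]
ft_force: [-15.1, -11.8, 10.5]
width: 0.709
finger_force: 10.1
```

```bash
python3 - <<'E'
from bench import env,get_image
from h import *
import cv2,pickle
o=env.get_obs(); plan(o,-46,-28.5,17,0); print(o["time"],o["ft_force"],K["R"].T@o["ft_force"][:2])
d={n:get_image(n) for n in("wrist","top")}; pickle.dump(d,open("im5.pkl","wb"))
cv2.imwrite("pics/w5.png",d["wrist"]["frame"])
E
```

```text
now [-45.3 -28.6  16.8   1.4] goal world [ 536.9 -123.1   17. ] travel [-0.0048 -0.0008 -0.0013] twist [-0.0005  0.0012  0.008 ]
11.075 [-15.13571886 -11.79083316  10.48717662] [-18.1694451   -6.16319696]
```

View pics/w5.png

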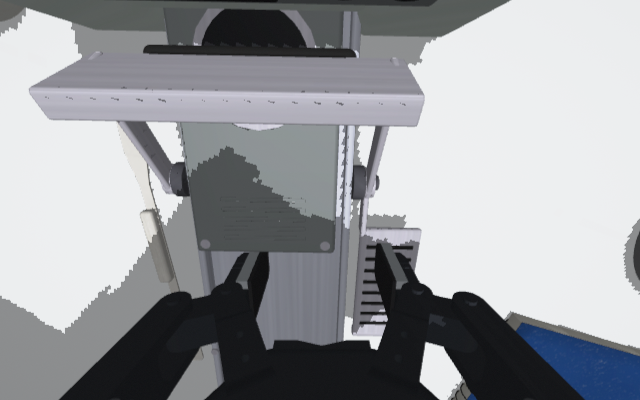

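The view shows the flap raised, the cassette under it with its rear edge at (195,250)-(335,250) touching the left finger, and the right finger on the paddle. Force rose without motion, which suggests the stop. I'll check the rear edge's position.

```bash
python3 - <<'E'
from h import *
import pickle
im=pickle.load(open("im5.pkl","rb"))["wrist"]
print(((cast(im,[(197,251),(333,251)],36)[:,:2]-K["t"])@K["R"]).round(1), "pivots z24",((cast(im,[(180,180),(362,182)],26)[:,:2]-K["t"])@K["R"]).round(1))
E
```

```text
[[-35.8  33.7]
 [-34.1 -35.5]] pivots z24 [[ -1.4  42.3]
 [ -0.1 -49.1]]
```

The rear edge is at x ≈ -35, so the cassette is home. Now I back off a little, rise slowly and move clear.

Call:
step_arm(travel=[[-0.01,0,0],[-0.02,0,0],[-0.03,0,0],[0,0,0],[0,0,-0.03],[0,0,-0.03],[0,0,-0.03],[0,0,-0.03],[0,0,-0.04],[0,0,-0.06],[0,0,-0.1],[0,0,-0.15]], twist=[[0,0,0],[0,0,0],[0,0,0],[0,0,0],[0,0,0],[0,0,0],[0,0,0],[0,0,0],[0,0,0],[0,0,0],[0,0,0],[0,0,0]], gripper=[-0.42,-0.42,-0.42,-0.42,-0.42,-0.42,-0.42,-0.42,-0.42,-0.42,-0.42,-0.42])

```text
time: 12.68
ee_pos: [530.8, -125.6, 88.2]
eef_rot: [-180.0, 0.0, 20.6]
ft_force: [-0.1, -0.6, 0.6]
width: 0.713
finger_force: 0.0
```

Call:
step_arm(travel=[[0,0,-0.2],[0,0,-0.2],[0,0,-0.2],[0,0,0],[0,0,0]], twist=[[0,0,0],[0,0,0],[0,0,0],[0,0,0],[0,0,0]], gripper=[-0.42,-0.42,-0.42,-0.42,-0.42])

```text
time: 13.3
ee_pos: [530.7, -125.5, 177.3]
eef_rot: [-180.0, 0.0, 20.6]
ft_force: [-0.7, 0.6, -0.1]
width: 0.71
finger_force: 0.0
```

```bash
python3 - <<'E'
from bench import env,get_image
from h import *
import cv2,pickle
o=env.get_obs(); print(cur(o).round(1),o["time"],o["ft_force"])
im=get_image("wrist"); pickle.dump(im,open("im6.pkl","wb")); cv2.imwrite("pics/w6.png",im["frame"])
E
```

```text
[-52.7 -28.8 177.3   1.4] 13.3 [-0.66752787  0.64432422 -0.05028553]
```

View pics/w6.png

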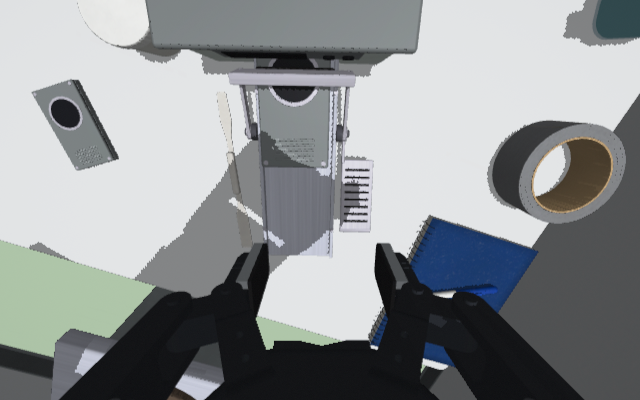

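The gripper is clear and the flap is down on the cassette. Its rear edge is at (262,167)-(328,167), and the spatula, jar and tape are in place.

```bash
python3 - <<'E'
from bench import env,job
from h import *
import pickle
im=pickle.load(open("im6.pkl","rb"))
e=((cast(im,[(263,167),(328,167)],36)[:,:2]-K["t"])@K["R"]); print(e.round(1))
if e[:,0].mean()>-39: print(job.finish_job())
E
```

```text
[[-36.1  31.7]
 [-34.4 -36.6]]
the job is handed in; nothing more can be done
None
```

The cassette was pushed home against the stop (rear edge measured at reader x ≈ -35 mm), the flap was released and looked closed on it in the last image, the arm moved clear, and the job is handed in (no verdict was returned).

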